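Hang the sachet caddy on its keyhole mount

ROBOT

A 6-joint arm with a two-finger parallel gripper is mounted at the origin on a cart in front of the work surface, level with it; the furniture and walls round the work are solid. World frame = base frame: x ahead of the robot, y to its left, z up, the work surface at z = 0. Lengths are in m, angles in rad, forces in N, time in s.
With the tool pointing down it reaches from about 0.35 to 0.975 m from the base axis. Payload 4.9 kg.
Tool frame: the origin (TCP) lies midway between the tips of the shut fingers; the grasp point (between the pads) lies 19 mm behind it; z points along the fingers, y is the direction in which the jaws open and shut (so a half turn about z gives the same grasp; the last joint's range is limited). The gripper opens to 85 mm and grips with 20 to 120 N. Pads are 22 mm wide; open, the fingers measure 114 mm over their backs; the gripper's body (76 mm by 85 mm) begins 54 mm behind the grasp point. The pads swing forward as they close: fully open they stand 13 mm farther back than shut.
Start: joints at [-1.425, 0.053, 1.613, -0, 1.476, -0.119], TCP at [0.164, -0.603, 0.231] pointing down, gripper open.
Joint ranges: [-3.01, 3.01], [-1.01, 2.22], [0.06, 2.58], [-1.02, 4.17], [0.09, 2.62], [-3.14, 3.14]. Speed limits (rad/s): [2.57, 2.57, 3.14, 3.14, 3.14, 3.14].

INTERFACE

Orientations are given as a unit quaternion [w, x, y, z].
In Python, from plant import state, grab_frame, camera_params, job_done, boxes_of gives the robot as it stands.
- The arm moves only by the tool step_arm, never from a script. Its argument "steps" is a list of rows, each a list of 4 numbers: the shift along the tool's x, y, z in mm, then the turn about the tool's z in degrees. A call has 1 to 8 rows; each row shifts and turns the pose as measured when the row begins, along the tool's axes as they then stand; what a row does not reach is not made up. A row lasts 1/10 s, in which the tool goes at most 50 mm and 8.59 degrees, less where a joint would pass 70% of its speed; a pose out of reach is approached as far as the arm can. A call is refused whole if a number of a shift passes 50 or a number of a turn 8.59, either way. A call with a gripper value outside its range is refused whole. "claw" is the opening in per cent of the stroke, from 0 (shut) to 100 (fully open), set as the call begins (left out, the last holds). The fingers move at their own pace and stop on an object; the grip force is fixed at half the most. Time passes only in rows, so rows that do not move let the fingers close. It gives the time, the measured TCP pose, the force and the opening at its end, in the units of the state.
- state(): the state, without advancing time (a new reading comes with each control period).
- grab_frame(name): name is "scene" or "side" or "wrist"; returns (picture, depth): 480x640x3 uint8, red, green, blue; 480x640 float32, m along the optical axis (not along the pixel's ray), 0 where there is no reading.
- camera_params(name): a dict with "mtx" (3x3 intrinsics, pixels), "extrinsics" (4x4, takes a point from camera to world coordinates); the wrist camera has in their place "T_tool_cam" (4x4, takes a point from camera to tool coordinates, whose origin is the TCP and whose axes are the flange's). Camera axes: x right, y down, z forward; pixel columns grow to the right and rows downward; lengths in m; the calibration is good to about 2 mm. A picture is of the moment at which its call begins: read the wrist's pose just before it. camera_params takes no time and is no camera call.
- job_done(): hands the job in, once; it reports no verdict.
Trained networks look in the newest picture that a camera, given by its name, has taken for a name from the list of things; names that differ only in an ending like _2 or _b are one class to them, and where a whole thing is asked for, a point or a joint stands for the part that bears it (a point fixed in the world has none). Each returns a list of dicts, best first, with "p" (0 to 1); they miss things now and then, are a little off and sometimes report something else, mostly with a low value. They report only what shows in the picture. A call takes as long as a camera call.
- boxes_of(camera, label): "box" ([left, top, width, height] in pixels, round what is visible of it).
The state is a dict: "time": time; "joint_pos": joint angles; "joint_vel": joint speeds; "joint_efforts": joint torques, N m; "tool_pos": TCP position; "tool_rot": TCP orientation; "contact_force": force on the tool from outside, world axes, zero at the start; "ft_torque": the same for the moment, N m; "gripper_width": opening from 0.0 (shut) to 1.0 (fully open).
Only numpy, scipy, OpenCV 4.12 (cv2) and the standard library are available. Lean on these libraries where they do the work, as an engineer would, in place of code of your own. Each camera call takes 0.05 s, during which the arm holds its last target. There are 200 camera calls.

TASK

Hang the empty sachet caddy, upright and with its low front lip to the front, on the free right-hand mount of the condiment stand: pass its two keyholes over the two screw heads, press it back against the spring catch and slide it straight down until it is fully home and the catch has sprung out through the window in its back plate, then let go. The mount may sit a few millimetres off its place, so feel for the screws gently - a push of 5 to 10 N is plenty, never force it - and leave the cup, the muffin and the jars where they are.

Things in the scene. Friction and masses are not known exactly. Their poses are not given: they have to be found in the camera images.
- caddy: Open steel sachet bin, 60 wide (y), 62 deep (x), 0.2 to 0.3 kg, standing upright. Origin: middle of the lower edge of its flat back face; x points out of the back (the front lip, 40 high, is at x -62 mm), z up. Flat parallel side walls 68 high from the back to x -48, then sloping to the lip: grip across the 60 mm width, e.g. at x -34, z 48. Back plate 4 thick, 76 high (x -4 to 0).
- keyholes (a point): Point on the caddy's back face midway between its two keyholes, 50 mm above the origin; axes as the caddy's. At y +-17 mm each has a round hole 15.5 across at this height, from which a slot 8 wide runs up; a screw rests at its top, 14 mm above the hole's centre. Between the slots is the catch window, 11 wide, 10 to 21 mm above this point.
- stand: Fixed wooden condiment stand: foot 250 wide (y), x -75 to 30 mm, top 18 high; upright board 18 thick, x 0 to 18, top 138 high. Origin on the counter under the middle of the board's front face; x points into the board, -x to its front, y to the left seen from the front. A like caddy hangs filled at y +60. Free mount at y -60: an aluminium strip 52 x 76 mm, 2 thick, with two screws and a catch.
- mount (a point): Nominal place of the caddy's origin when fully home (stand x -2, y -60, z 50 mm), axes as the stand's; x = 0 is the strip's face. Screws nominally at y +-17, z 64, but the whole strip with screws and catch sits up to 5.5 mm off in y and in z. Shank 6 across; head 12 across, rim barely rounded, x -7 to -11: the back face stops at x -11 unless both heads enter the holes (caddy then near z +14).
- catch (a joint): Sprung steel tongue midway between the screws, at their height, 8 wide, 6 high, standing 6 mm out of the strip. 0 = out, 0.006 = pushed flush; 2 N to start it, 5 N to push it flush. The back plate pushes it in; when the caddy has slid down about 13 mm it springs out through the plate's window and keeps the caddy from rising.
- espresso_cup: Espresso cup, 60 across, 87 over the handle, 56 high; origin under its middle. A bystander.
- muffin: Muffin, 85 across, 73 high; origin under its middle. A bystander.
- jam_jar: Glass jam jar, 65 across, 97 high, far right; origin under its middle. A bystander.
- honey_jar: Glass honey jar, 66 across, 84 high, far right; origin under its middle. A bystander.

How it is judged:
By the outcome, as a careful person would: the job done as asked, in the order asked, and still so for the second after the job is handed in, with the robot touching nothing.
It also fails if it takes over 72 s, if anything falls off the work surface, if the arm or the gripper's body presses on something with over 40 N, if the wrist force passes 120 N, or if a joint passes its speed limit or range.

## Working session

There is one attempt and no reset: what is moved stays moved. The work goes in short steps, Python scripts to look and compute and a tool call to move; the robot and the scene stay as the last step left them, time stands still between calls to the robot, and variables do not carry over. Pictures are saved under pics/ and viewed, about 8 in all and at most 12, crops included, and the job is handed in when it is done.

Besides the shell and the picture viewer there is one more tool, called after "Emit:" as name([rows], argument=value, ...), one row to a line, values as JSON. step_arm: Moves the arm, as the interface text tells. Its arguments: {"type":"object","properties":{"steps":{"type":"array"},"claw":{"type":"number"}},"required":["steps"]}

```bash
mkdir -p pics; ls; cat > h.py <<'E'
import numpy as np, cv2
from plant import *
def save(n,img): cv2.imwrite('pics/'+n+'.png',cv2.cvtColor(img,cv2.COLOR_RGB2BGR))
def cloud(cam,depth,st=None):
    p=camera_params(cam);K=np.array(p['mtx'])
    v,u=np.mgrid[:480,:640]
    P=np.stack([(u-K[0,2])/K[0,0]*depth,(v-K[1,2])/K[1,1]*depth,depth],-1)
    if cam=='wrist':
        from scipy.spatial.transform import Rotation as R
        q=st['tool_rot'];T=np.eye(4);T[:3,:3]=R.from_quat([q[1],q[2],q[3],q[0]]).as_matrix();T[:3,3]=st['tool_pos'];T=T@np.array(p['T_tool_cam'])
    else: T=np.array(p['extrinsics'])
    return P@T[:3,:3].T+T[:3,3]
E
python3 - <<'E'
from h import *
s=state();print(s)
for c in ['scene','side']:
    im,d=grab_frame(c);save(c+'0',im);C=cloud(c,d);np.save(c+'0.npy',C)
    print(c,np.round(camera_params(c)['extrinsics'],3).tolist(), np.round(camera_params(c)['mtx'],0).tolist())
    for l in ['caddy','stand','catch','espresso_cup','muffin','jam_jar','honey_jar']:
        for b in boxes_of(c,l)[:2]:
            x,y,w,h=map(int,b['box']);Q=C[y:y+h,x:x+w][d[y:y+h,x:x+w]>0]
            print(l,b['p'],b['box'],np.round(np.median(Q,0),3) if len(Q) else '')
E
```

```text
pics
{'time': 0.0, 'joint_pos': array([-1.42502048e+00,  5.33518438e-02,  1.61423391e+00,  4.06997450e-06,
        1.47599642e+00, -1.19047109e-01]), 'joint_vel': array([-0.0012754 ,  0.00141174,  0.0003429 , -0.00116491, -0.00062169,
       -0.00126508]), 'joint_efforts': array([-8.27860072e-05, -3.93685842e+01, -3.70169699e+01, -1.51815393e-04,
        6.99008509e-03,  3.54837844e-06]), 'tool_pos': array([ 0.1634724 , -0.6026252 ,  0.23010202]), 'tool_rot': array([-9.94697411e-04,  9.91245936e-01,  1.32024636e-01, -1.12684584e-05]), 'contact_force': array([-0.69092236,  0.31307624, -0.12091299]), 'ft_torque': array([-0.02483808, -0.04711174,  0.01519094]), 'gripper_width': 1.0001522520125747}
scene [[-0.885, -0.303, 0.354, 0.144], [-0.466, 0.585, -0.664, 0.9], [-0.006, -0.753, -0.658, 0.885], [0.0, 0.0, 0.0, 1.0]] [[578.0, 0.0, 328.0], [0.0, 578.0, 237.0], [0.0, 0.0, 1.0]]
caddy 0.74 [382.6, 226.2, 33.6, 46.2] [0.449 0.024 0.034]
stand 0.61 [237.0, 211.4, 98.7, 121.4] [0.632 0.214 0.005]
catch 0.36 [237.2, 209.9, 101.2, 125.9] [0.629 0.212 0.004]
espresso_cup 0.94 [343.2, 342.4, 38
[... 190 characters left out ...]
 40.1] [ 0.744 -0.119  0.048]
side [[-0.998, -0.035, 0.05, 0.497], [-0.06, 0.402, -0.914, 1.101], [0.011, -0.915, -0.403, 0.541], [0.0, 0.0, 0.0, 1.0]] [[573.0, 0.0, 317.0], [0.0, 573.0, 244.0], [0.0, 0.0, 1.0]]
caddy 0.85 [348.9, 236.5, 35.1, 41.4] [0.456 0.028 0.034]
caddy 0.62 [197.3, 209.2, 28.1, 48.3] [ 0.781 -0.031  0.095]
stand 0.75 [202.2, 234.2, 143.4, 111.2] [0.625 0.223 0.025]
catch 0.39 [193.1, 211.5, 31.9, 44.1] [ 0.788 -0.031  0.09 ]
espresso_cup 0.7 [394.3, 318.9, 35.7, 42.1] [0.388 0.318 0.039]
muffin 0.8 [385.3, 271.9, 47.2, 42.1] [0.382 0.17  0.039]
jam_jar 0.7 [191.8, 209.5, 31.2, 51.4] [ 0.797 -0.031  0.088]
honey_jar 0.64 [223.2, 202.9, 34.1, 40.7] [ 0.748 -0.111  0.047]
```

```bash
python3 - <<'E'
import cv2,numpy as np
a=cv2.imread('pics/scene0.png')[140:420,200:460];b=cv2.imread('pics/side0.png')[180:380,170:450]
a=cv2.resize(a,None,fx=1.55,fy=1.55);a=a[:,:400]
b=cv2.resize(b,(400,286))
o=np.zeros((600,800,3),np.uint8)
o[:434,:400]=a[:434];o[:286,400:]=b
cv2.imwrite('pics/v1.png',o)
E
```

```text
(no output)
```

View pics/v1.png

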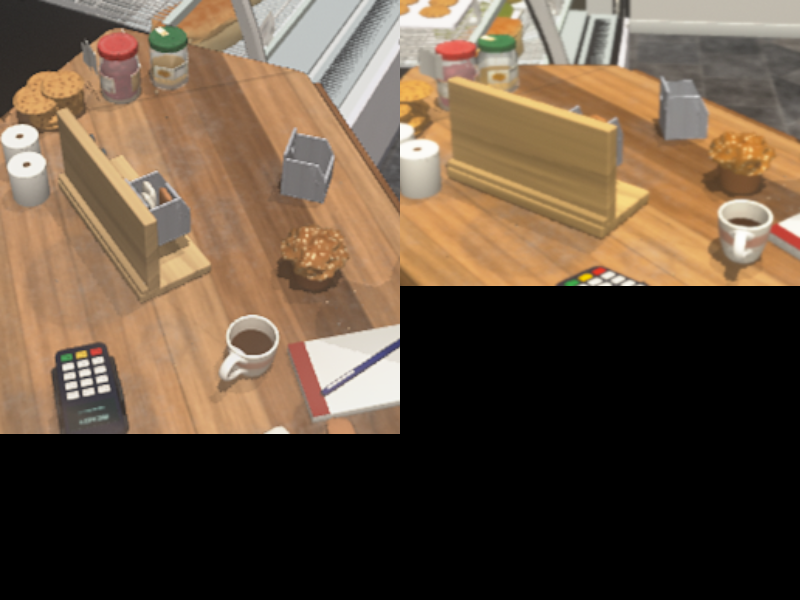

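```bash
python3 - <<'E'
from h import *
for c,sb,cb in [('scene',(230,200,110,140),(375,220,48,58)),('side',(198,225,150,125),(343,230,46,53))]:
    C=np.load(c+'0.npy')
    f=lambda b:C[b[1]:b[1]+b[3],b[0]:b[0]+b[2]].reshape(-1,3)
    S=f(sb);m=(S[:,2]>.125)&(S[:,2]<.15);T=S[m]
    print(c,'boardtop',len(T),cv2.minAreaRect((T[:,:2]*1000).astype(np.float32)),np.median(T[:,2]))
    m=(S[:,2]>.03)&(S[:,2]<.13);B=S[m]
    print(cv2.fitLine((B[:,:2]*1000).astype(np.float32),cv2.DIST_HUBER,0,.01,.01).ravel())
    F=S[(S[:,2]>.012)&(S[:,2]<.024)];print('foot',len(F),cv2.minAreaRect((F[:,:2]*1000).astype(np.float32)))
    K=f(cb);K=K[(K[:,2]>.008)&(K[:,2]<.1)]
    print('caddy',len(K),cv2.minAreaRect((K[:,:2]*1000).astype(np.float32)),K[:,2].max())
    for lo,hi in[(.01,.025),(.025,.04),(.04,.055),(.055,.068),(.068,.08)]:
        Q=K[(K[:,2]>lo)&(K[:,2]<hi)];
        if len(Q)>3: print(lo,len(Q),cv2.boxPoints(cv2.minAreaRect((Q[:,:2]*1000).astype(np.float32))).round().tolist(),(Q[:,:2].mean(0)*1000).round())
E
```

```text
scene boardtop 1064 ((643.107666015625, 218.35321044921875), (26.291099548339844, 252.94273376464844), 59.23836135864258) 0.1379324989581573
[ 8.6499387e-01 -5.0178242e-01  6.4761670e+02  2.2669675e+02]
foot 1409 ((689.1787109375, 145.73779296875), (175.37371826171875, 421.7030029296875), 45.36627960205078)
caddy 1168 ((449.168701171875, 4.424793243408203), (63.16006851196289, 68.14225769042969), 9.38398551940918) 0.07945695253797991
0.01 208 [[414.0, 33.0], [422.0, -32.0], [483.0, -24.0], [474.0, 41.0]] [445.  15.]
0.025 289 [[413.0, 31.0], [424.0, -32.0], [486.0, -22.0], [475.0, 42.0]] [448.   8.]
0.04 325 [[413.0, 33.0], [422.0, -32.0], [484.0, -23.0], [474.0, 42.0]] [447.   4.]
0.055 237 [[421.0, 33.0], [432.0, -33.0], [485.0, -24.0], [474.0, 41.0]] [455.   6.]
0.068 89 [[429.0, 36.0], [437.0, -29.0], [485.0, -23.0], [478.0, 41.0]] [467.   8.]
side boardtop 1348 ((644.2353515625, 220.82752990722656), (22.034896850585938, 249.93093872070312), 58.89136505126953) 0.1354957416282665
[ 8.5369593e-01 -5.2077180e-01  6.3912402e+02  2.3228152e+02]
foot 1351 ((691.8143920898438, 108.14590454101562), (220.79339599609375, 483.9836730957031), 32.14474868774414)
caddy 1142 ((439.0614929199219, 59.19593811035156), (63.13959503173828, 181.0891571044922), 9.89897346496582) 0.07722910614023132
0.01 219 [[412.0, 24.0], [483.0, -18.0], [506.0, 20.0], [434.0, 62.0]] [449.  28.]
0.025 230 [[412.0, 32.0], [423.0, -30.0], [485.0, -19.0], [474.0, 43.0]] [450.  29.]
0.04 333 [[395.0, 141.0], [427.0, -35.0], [486.0, -25.0], [454.0, 152.0]] [451.  11.]
0.055 279 [[404.0, 145.0], [432.0, -33.0], [485.0, -25.0], [457.0, 154.0]] [454.   9.]
0.068 49 [[436.0, 35.0], [443.0, -29.0], [485.0, -24.0], [477.0, 40.0]] [472.  11.]
```

```bash
python3 - <<'E'
from h import *
p=camera_params('wrist');print(np.round(p['T_tool_cam'],4),p['mtx'])
im,d=grab_frame('wrist');save('w0',im)
print(np.percentile(d,[0,5,50,95]))
E
```

```text
[[ 4.000e-04 -9.626e-01 -2.709e-01  6.970e-02]
 [ 1.000e+00  3.000e-04  5.000e-04 -3.000e-04]
 [-4.000e-04 -2.709e-01  9.626e-01 -1.423e-01]
 [ 0.000e+00  0.000e+00  0.000e+00  1.000e+00]] [[353.75905288   0.         318.85824794]
 [  0.         353.75905288 233.49477073]
 [  0.           0.           1.        ]]
[0.         0.06495594 1.17402077 1.45203333]
```

```bash
cat >> h.py <<'E'
from scipy.spatial.transform import Rotation as R
def pose():
    s=state();q=s['tool_rot'];M=R.from_quat([q[1],q[2],q[3],q[0]]).as_matrix()
    return np.array(s['tool_pos'])*1000,M,np.degrees(np.arctan2(M[1,0],M[0,0])),s
def plan(target,yaw,step=48,turn=8.4):
    p,M,y0,s=pose();dy=(yaw-y0+180)%360-180
    d=np.array(target)-p;n=int(max(np.ceil(np.linalg.norm(d)/step),np.ceil(abs(dy)/turn),1))
    rows=[]
    for i in range(n):
        a=np.radians(y0+dy*i/n);X=np.array([np.cos(a),np.sin(a),0]);Y=np.array([X[1],-X[0],0])
        e=d/n;rows.append([float(round(e@X,1)),float(round(e@Y,1)),float(round(-e[2],1)),float(round(-dy/n,2))])
    print('t',round(s['time'],2),'p',p.round(1),'yaw',round(y0,2),'F',np.round(s['contact_force'],1),'w',round(s['gripper_width'],3))
    for i in range(0,n,8): print(rows[i:i+8])
E
python3 -c "
from h import *
plan([596,83,200],-31)"
```

```text
t 0.85 p [ 163.6 -603.2  231.3] yaw 15.17 F [-0.2 -0.3  0.3] w 0.999
[[35.1, -32.3, 1.8, 2.72], [33.5, -33.9, 1.8, 2.72], [31.9, -35.5, 1.8, 2.72], [30.2, -36.9, 1.8, 2.72], [28.4, -38.3, 1.8, 2.72], [26.5, -39.6, 1.8, 2.72], [24.6, -40.9, 1.8, 2.72], [22.7, -42.0, 1.8, 2.72]]
[[20.7, -43.0, 1.8, 2.72], [18.6, -43.9, 1.8, 2.72], [16.5, -44.8, 1.8, 2.72], [14.4, -45.5, 1.8, 2.72], [12.2, -46.1, 1.8, 2.72], [10.0, -46.7, 1.8, 2.72], [7.8, -47.1, 1.8, 2.72], [5.5, -47.4, 1.8, 2.72]]
[[3.3, -47.6, 1.8, 2.72]]
```

Emit:
step_arm([
  [35, -32, 2, 2.7],
  [33, -34, 2, 2.7],
  [32, -35, 2, 2.7],
  [30, -37, 2, 2.7],
  [28, -38, 2, 2.7],
  [26, -40, 2, 2.7],
  [25, -41, 2, 2.7],
  [23, -42, 2, 2.7],
])

```text
time: 1.65
tool_pos: [0.3723, -0.2765, 0.2149]
tool_rot: [0.002, 0.998, -0.07, 0.001]
contact_force: [1.1, -0.3, 1.4]
gripper_width: 1.0
```

Emit:
step_arm([
  [21, -43, 2, 2.7],
  [19, -44, 2, 2.7],
  [16, -45, 2, 2.7],
  [14, -45, 2, 2.7],
  [12, -46, 2, 2.7],
  [10, -47, 2, 2.7],
  [8, -47, 2, 2.7],
  [5, -47, 2, 2.7],
])

```text
time: 2.45
tool_pos: [0.5921, 0.0549, 0.2009]
tool_rot: [0.003, 0.965, -0.263, 0.007]
contact_force: [0.2, -1.0, 1.0]
gripper_width: 1.003
```

```bash
python3 -c "
from h import *
plan([596,83,150],-31)"
```

```text
t 2.45 p [592.1  54.9 200.9] yaw -30.46 F [ 0.2 -1.   1. ] w 1.003
[[-5.4, -13.1, 25.4, 0.27], [-5.5, -13.1, 25.4, 0.27]]
```

Emit:
step_arm([
  [-5, -13, 25, 0],
  [-5, -13, 25, 0],
  [0, 0, 0, 0],
])

```text
time: 2.75
tool_pos: [0.6007, 0.089, 0.1503]
tool_rot: [0.002, 0.966, -0.259, 0.008]
contact_force: [-0.4, 0.1, -1.6]
gripper_width: 0.998
```

```bash
python3 - <<'E'
from h import *
p,M,y,s=pose();print(p,y)
im,d=grab_frame('wrist');save('w1',im);C=cloud('wrist',d,s);np.save('w1.npy',C)
for l in ['mount','catch','stand','caddy']: print(l,boxes_of('wrist',l)[:2])
E
```

```text
[600.66570303  89.00987382 150.3443274 ] -30.06110998267253
mount [{'box': [0.2, 63.3, 259.2, 416.7], 'p': 0.95}]
catch [{'box': [81.1, 196.0, 18.9, 20.4], 'p': 0.85}]
stand [{'box': [1.2, 58.6, 261.9, 421.4], 'p': 0.96}]
caddy [{'box': [458.9, 271.5, 109.8, 88.0], 'p': 0.67}]
```

View pics/w1.png

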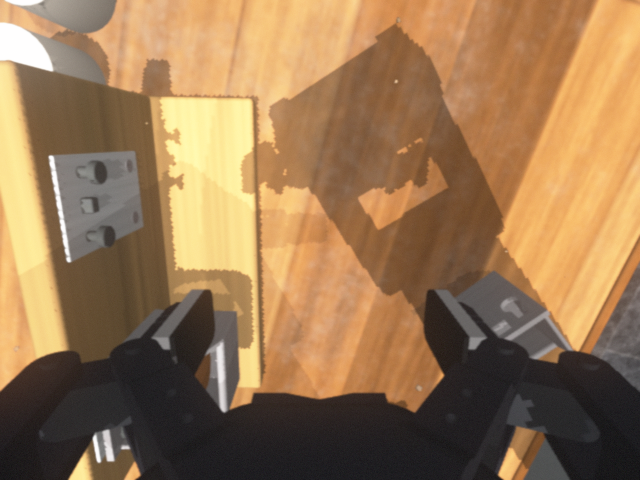

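```bash
python3 - <<'E'
from h import *
im=cv2.imread('pics/w1.png');o=cv2.resize(im[140:275,30:165],(594,594),interpolation=cv2.INTER_CUBIC);cv2.imwrite('pics/v3.png',o)
C=np.load('w1.npy')*1000
def reg(u0,u1,v0,v1):
    Q=C[v0:v1,u0:u1].reshape(-1,3);return Q[np.isfinite(Q).all(1)]
# board face points, excluding strip
Q=np.vstack([reg(60,140,100,145),reg(85,150,265,310)]);Q=Q[(Q[:,2]>30)&(Q[:,2]<132)]
m=np.median(Q,0);
for _ in range(3):
    c=Q.mean(0);n=np.linalg.svd(Q-c,full_matrices=False)[2][2];r=(Q-c)@n;Q=Q[abs(r)<2.5*r.std()+.1]
n*=np.sign(n[1]);print('face n',n,'yaw',np.degrees(np.arctan2(n[1],n[0])),'c',c,'std',r.std())
S=reg(58,135,165,240);r=(S-c)@n;print('strip off',np.percentile(r,[2,10,50,90,98]))
# foot edges
F=C[80:300,150:265].reshape(-1,3);F=F[abs(F[:,2]-18)<5];print('foot z',np.median(F[:,2]));
nh=np.array([np.cos(np.radians(59)),np.sin(np.radians(59)),0]);nh=n*[1,1,0];nh/=np.linalg.norm(nh);t=np.array([-nh[1],nh[0],0])
print('foot x range',np.percentile(F@nh,[1,99])-c@nh,'foot y min',np.percentile(F@t,[0.5,1,2]), 'y c',c@t)
B=C[60:300,0:160].reshape(-1,3);B=B[(B[:,2]>40)&(B[:,2]<130)&(abs((B-c)@n)<3)];print('board y min',np.percentile(B@t,[0.2,0.5,1]))
B=C[60:300,0:60].reshape(-1,3);B=B[(abs(B[:,2]-138)<6)];print('top z',np.median(B[:,2]),'x range',np.percentile((B-c)@nh,[2,98]),'y min',np.percentile(B@t,[.5,1]))
E
```

```text
face n [5.15627764e-01 8.56812513e-01 5.71456133e-04] yaw 58.96056950334795 c [691.73329233 182.26156708  83.3131131 ] std 0.38059197802289163
strip off [-13.20668984  -9.88502726  -2.10253509  -1.41807679  -0.15143951]
foot z 17.602867217733852
foot x range [-74.62211768   0.19855799] foot y min [-564.32471122 -563.61827525 -562.21862405] y c -498.7066974315137
board y min [-564.79809164 -564.26167082 -563.75983548]
top z 137.19437768468325 x range [-0.6033339  15.80864941] y min [-563.81121406 -562.97518025]
```

View pics/v3.png

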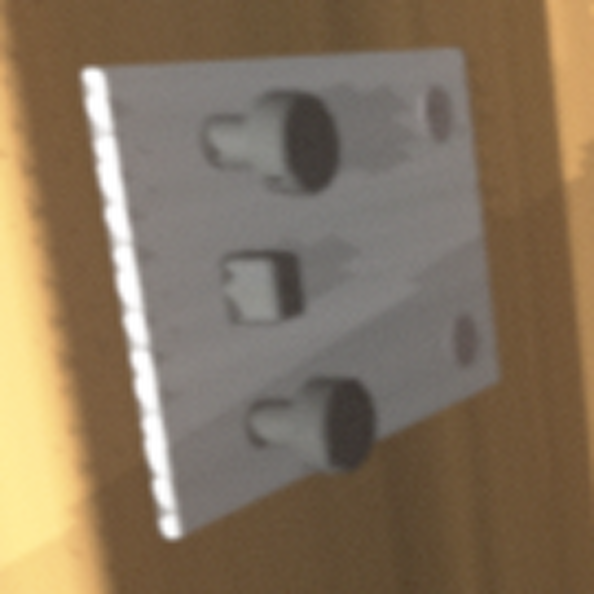

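```bash
python3 - <<'E'
from h import *
from scipy.spatial.transform import Rotation as R
p,M,y,s=pose();P=camera_params('wrist');K=np.array(P['mtx']);T=np.array(P['T_tool_cam'])
o=M@T[:3,3]*1000+p;Rc=M@T[:3,:3]
n=np.array([.5156,.8568,0]);n/=np.linalg.norm(n);t=np.array([-n[1],n[0],0]);c=np.array([691.73,182.26,83.3])
y0=-564.2+125
print('mount y nominal',y0-60,'c.n',c@n)
def hit(x,yy,off):
    u=30+x/4.4-.39;v=140+yy/4.4-.39
    d=Rc@np.array([(u-K[0,2])/K[0,0],(v-K[1,2])/K[1,1],1]);k=((c@n+off)-o@n)/(d@n);q=o+k*d
    return q.round(1),'stand y %.1f z %.1f'%(q@t-y0,q[2])
for nm,x,yy,off in [('A',313,142,-13),('B',350,423,-13),('catch',288,286,-8),('TL',107,68,-2),('TR',182,530,-2),('BL',463,50,-2),('BR',497,380,-2)]: print(nm,*hit(x,yy,off))
E
```

```text
mount y nominal -499.20000000000005 c.n 512.82927946068
A [705.3 158.9 115.6] stand y -83.1 z 115.6
B [676.1 176.5 115.9] stand y -49.1 z 115.9
catch [693.2 172.  116.2] stand y -66.1 z 116.2
TL [718.5 163.8 131.7] stand y -92.0 z 131.7
TR [674.4 190.4 132. ] stand y -40.5 z 132.0
BL [718.8 163.6  57.4] stand y -92.3 z 57.4
BR [674.8 190.1  58.2] stand y -41.0 z 58.2
```

```bash
python3 -c "
from h import *
plan([430,2,180],9)"
```

```text
t 3.0 p [603.5  86.5 156.2] yaw -30.27 F [-0.5 -0.5  0.6] w 1.001
[[-21.5, 32.1, -4.8, -7.85], [-25.6, 28.9, -4.8, -7.85], [-29.3, 25.1, -4.8, -7.85], [-32.5, 20.8, -4.8, -7.85], [-35.0, 16.2, -4.8, -7.85]]
```

```bash
python3 - <<'E'
from h import *
P=camera_params('wrist');K=np.array(P['mtx']);T=np.array(P['T_tool_cam'])
M=R.from_quat([.966,-.259,.008,.002]).as_matrix();p=np.array([600.67,89.01,150.34])
print(np.degrees(np.arctan2(M[1,0],M[0,0])), M[:,2])
C=np.load('w1.npy')*1000
# recover exact pose from the cloud: pixel rays -> solve
im_uv=[(300,100),(300,250),(200,150),(100,200),(400,50),(220,300)]
# camera origin/rotation by fitting cloud to rays via depth ratio
v,u=np.mgrid[60:300:6,60:260:6];X=C[v,u].reshape(-1,3);r=np.stack([(u-K[0,2])/K[0,0],(v-K[1,2])/K[1,1],np.ones(u.shape)],-1).reshape(-1,3)
ok,rv,tv=cv2.solvePnP(X,np.stack([u,v],-1).reshape(-1,1,2).astype(float),K,None)
Rc=cv2.Rodrigues(rv)[0].T;o=(-Rc@tv).ravel();print('cam',o)
n=np.array([.5156,.8568,0]);n/=np.linalg.norm(n);t=np.array([-n[1],n[0],0]);c=np.array([691.73,182.26,83.3])
y0=-564.2+125
def hit(x,yy,off):
    u=30+x/4.4-.39;v=140+yy/4.4-.39
    d=Rc@np.array([(u-K[0,2])/K[0,0],(v-K[1,2])/K[1,1],1]);k=((c@n+off)-o@n)/(d@n);q=o+k*d
    return q.round(1),'t %.1f stand y %.1f z %.1f'%(q@t,q@t-y0,q[2])
for nm,x,yy,off in [('A',313,142,-13),('B',350,423,-13),('catch',288,286,-8),('TL',107,68,-2),('TR',182,530,-2),('BL',463,50,-2),('BR',497,380,-2)]: print(nm,*hit(x,yy,off))
E
```

```text
-30.01795958869873 [ 0.0144156  -0.00800556 -0.99986404]
cam [658.92696441  56.36633131 293.70209208]
A [701.5 161.2 110. ] t -517.9 stand y -78.7 z 110.0
B [672.4 178.7 110.3] t -484.0 stand y -44.8 z 110.3
catch [689.5 174.3 110.5] t -500.9 stand y -61.7 z 110.5
TL [714.7 166.1 125.8] t -526.8 stand y -87.6 z 125.8
TR [670.9 192.5 126.3] t -475.6 stand y -36.4 z 126.3
BL [714.5 166.2  51.3] t -526.5 stand y -87.3 z 51.3
BR [670.6 192.6  52.3] t -475.3 stand y -36.1 z 52.3
```

Emit:
step_arm([
  [-21, 32, -5, -7.8],
  [-25, 29, -5, -7.8],
  [-29, 25, -5, -7.8],
  [-32, 21, -5, -7.8],
  [-35, 16, -5, -7.8],
])

```text
time: 3.5
tool_pos: [0.4312, -0.005, 0.1833]
tool_rot: [0.006, 0.996, 0.088, 0.016]
contact_force: [-1.2, -0.4, 0.4]
gripper_width: 1.003
```

Emit:
step_arm([
  [0, 0, 0, 0],
  [0, 0, 0, 0],
  [0, 0, 0, 0],
])

```text
time: 3.8
tool_pos: [0.4303, -0.0082, 0.1877]
tool_rot: [0.008, 0.996, 0.085, 0.021]
contact_force: [-0.1, 0.3, -0.4]
gripper_width: 1.001
```

```bash
python3 - <<'E'
from h import *
p,M,y,s=pose();print(p,y)
im,d=grab_frame('wrist');save('w2',im);C=cloud('wrist',d,s)*1000
print(boxes_of('wrist','caddy')[:1])
K=C.reshape(-1,3);K=K[(abs(K[:,0]-450)<70)&(abs(K[:,1])<70)]
for lo,hi in[(20,36),(36,50),(50,64),(64,72),(72,80)]:
    Q=K[(K[:,2]>lo)&(K[:,2]<hi)]
    if len(Q)>20:
        r=cv2.minAreaRect(Q[:,:2].astype(np.float32));print(lo,len(Q),r,cv2.boxPoints(r).round().tolist())
p,M,y,s=pose();print(p,y)
E
```

```text
[430.27230964  -8.16822839 187.73605477] 9.747316823607454
[{'box': [267.7, 160.1, 80.0, 78.0], 'p': 0.61}]
20 381 ((452.083251953125, 2.2944908142089844), (59.487430572509766, 56.904537200927734), 9.430575370788574) [[418.0, 25.0], [427.0, -31.0], [486.0, -21.0], [477.0, 35.0]]
36 696 ((450.79156494140625, 3.4688262939453125), (61.88984298706055, 59.1844596862793), 9.65706729888916) [[415.0, 27.0], [425.0, -31.0], [486.0, -21.0], [476.0, 38.0]]
50 299 ((453.26385498046875, 3.6563796997070312), (56.84607696533203, 59.284324645996094), 9.477762222290039) [[420.0, 28.0], [430.0, -30.0], [486.0, -21.0], [476.0, 38.0]]
64 502 ((454.4793395996094, 3.9712791442871094), (44.75142288208008, 59.961700439453125), 9.635011672973633) [[427.0, 30.0], [437.0, -29.0], [482.0, -22.0], [472.0, 37.0]]
72 501 ((479.4582824707031, 7.923923492431641), (3.6567962169647217, 59.66569900512695), 9.662908554077148) [[473.0, 37.0], [483.0, -22.0], [486.0, -21.0], [476.0, 38.0]]
[430.43896953  -7.82177515 187.35693345] 9.820028188544647
```

View pics/w2.png

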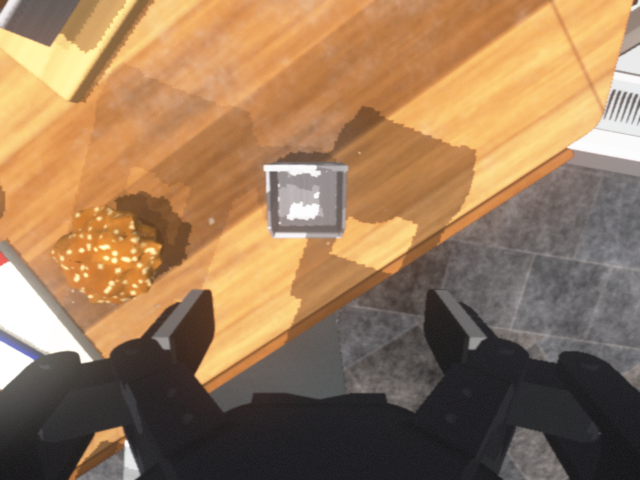

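Emit:
step_arm([
  [0, 0, 0, 0],
  [0, 0, 0, 0],
  [0, 0, 0, 0],
  [0, 0, 0, 0],
])

```text
time: 4.3
tool_pos: [0.4317, -0.007, 0.1866]
tool_rot: [0.007, 0.996, 0.086, 0.019]
contact_force: [-0.4, -0.2, -0.2]
gripper_width: 0.997
```

```bash
cat >> h.py <<'E'
def st():
    p,M,y,s=pose();print('t',round(s['time'],2),'p',p.round(1),'yaw',round(y,2),'tilt_mrad',(M[:2,2]*1000).round(1),'F',np.round(s['contact_force'],1),'w',round(s['gripper_width'],3),'q',s['joint_pos'].round(4),'eff',s['joint_efforts'].round(1))
E
python3 -c "
from h import *
st()"
```

```text
t 4.3 p [431.7  -7.  186.6] yaw 9.9 tilt_mrad [ 39.8 -11.5] F [-0.4 -0.2 -0.2] w 0.997 q [-0.1862 -0.4436  2.1163 -0.004   1.4276  1.2127] eff [ -0.  -18.3 -37.1  -0.   -0.1  -0. ]
```

Emit:
step_arm([
  [0, 0, 10, 0],
  [0, 0, 10, 0],
  [0, 0, 10, 0],
])

```text
time: 4.6
tool_pos: [0.4338, -0.0072, 0.1555]
tool_rot: [0.008, 0.996, 0.086, 0.02]
contact_force: [0.8, -0.2, -0.0]
gripper_width: 0.998
```

```bash
python3 -c "
from h import *
st()"
```

```text
t 4.6 p [433.8  -7.2 155.5] yaw 9.92 tilt_mrad [ 42.  -11.9] F [ 0.8 -0.2 -0. ] w 0.998 q [-0.186  -0.4114  2.1463 -0.004   1.3633  1.2128] eff [  0.  -19.6 -36.8  -0.    0.1   0. ]
```

Emit:
step_arm([
  [50, 0, 0, 0],
  [50, 0, 0, 0],
  [50, 0, 0, 0],
  [0, 0, 0, 0],
  [0, 0, 0, 0],
])

```text
time: 5.1
tool_pos: [0.5772, 0.0205, 0.1434]
tool_rot: [0.006, 0.996, 0.086, 0.009]
contact_force: [-0.2, -0.9, -0.3]
gripper_width: 0.999
```

```bash
python3 -c "
from h import *
st()"
```

```text
t 5.1 p [577.2  20.5 143.4] yaw 9.84 tilt_mrad [19.5 -9.9] F [-0.2 -0.9 -0.3] w 0.999 q [-8.9400e-02 -1.6000e-03  1.8188e+00 -8.4000e-03  1.3041e+00  1.3119e+00] eff [  0.  -34.5 -35.8  -0.   -0.1   0. ]
```

Emit:
step_arm([
  [-15, 0, 0, 0],
  [-15, 0, 0, 0],
  [-15, 0, 0, 0],
  [-15, 0, 0, 0],
  [-15, 0, 0, 0],
  [-15, 0, 0, 0],
  [-15, 0, 0, 0],
  [0, 0, 0, 0],
])

```text
time: 5.9
tool_pos: [0.4609, 0.0013, 0.1374]
tool_rot: [0.006, 0.996, 0.085, 0.008]
contact_force: [1.0, -0.3, -0.3]
gripper_width: 1.0
```

```bash
python3 -c "
from h import *
st()"
```

```text
t 5.9 p [460.9   1.3 137.4] yaw 9.71 tilt_mrad [ 17.8 -10.3] F [ 1.  -0.3 -0.3] w 1.0 q [-0.1543 -0.2934  2.0891 -0.0077  1.3267  1.2489] eff [ -0.1 -23.4 -35.6  -0.1   0.1  -0. ]
```

Emit:
step_arm([
  [43, 25, 0, 0],
  [43, 25, 0, 0],
  [43, 25, 0, 0],
  [0, 0, 0, 0],
  [0, 0, 0, 0],
])

```text
time: 6.4
tool_pos: [0.6001, -0.0519, 0.1353]
tool_rot: [0.005, 0.996, 0.084, 0.007]
contact_force: [0.1, -0.4, 1.0]
gripper_width: 1.004
```

```bash
python3 -c "
from h import *
st();plan([446,3,110],9.6,step=17)"
```

```text
t 6.4 p [600.1 -51.9 135.3] yaw 9.66 tilt_mrad [15.3 -9.1] F [ 0.1 -0.4  1. ] w 1.004 q [-0.2071  0.0661  1.7637 -0.0059  1.295   1.1969] eff [ -0.3 -37.3 -35.6  -0.   -0.1  -0. ]
t 6.4 p [600.1 -51.9 135.3] yaw 9.66 F [ 0.1 -0.4  1. ] w 1.004
[[-14.3, -8.0, 2.5, 0.01], [-14.3, -8.0, 2.5, 0.01], [-14.3, -8.0, 2.5, 0.01], [-14.3, -8.0, 2.5, 0.01], [-14.3, -8.0, 2.5, 0.01], [-14.3, -8.0, 2.5, 0.01], [-14.3, -8.0, 2.5, 0.01], [-14.3, -8.0, 2.5, 0.01]]
[[-14.3, -8.0, 2.5, 0.01], [-14.3, -8.0, 2.5, 0.01]]
```

Emit:
step_arm([
  [-14, -8, 2.5, 0],
  [-14, -8, 2.5, 0],
  [-14, -8, 2.5, 0],
  [-14, -8, 2.5, 0],
  [-14, -8, 2.5, 0],
  [-14, -8, 2.5, 0],
  [-14, -8, 2.5, 0],
  [-14, -8, 2.5, 0],
])

```text
time: 7.2
tool_pos: [0.4697, -0.0038, 0.1139]
tool_rot: [0.006, 0.996, 0.084, 0.011]
contact_force: [-0.4, 0.4, 0.3]
gripper_width: 1.004
```

Emit:
step_arm([
  [-14, -8, 2.5, 0],
  [-14, -8, 2.5, 0],
  [0, 0, 0, 0],
])

```text
time: 7.5
tool_pos: [0.4338, 0.0095, 0.1071]
tool_rot: [0.006, 0.996, 0.085, 0.012]
contact_force: [0.6, 0.1, -0.3]
gripper_width: 1.002
```

```bash
python3 -c "
from h import *
st();plan([447.8,2.9,27],9.65,step=14)"
```

```text
t 7.5 p [433.8   9.5 107.1] yaw 9.8 tilt_mrad [25.8 -9.7] F [ 0.6  0.1 -0.3] w 1.002 q [-0.1462 -0.3414  2.1793 -0.0061  1.2767  1.2553] eff [  0.1 -20.9 -35.2   0.    0.    0. ]
t 7.5 p [433.8   9.5 107.1] yaw 9.8 F [ 0.6  0.1 -0.3] w 1.002
[[2.1, 1.5, 13.3, 0.03], [2.1, 1.5, 13.3, 0.03], [2.1, 1.5, 13.3, 0.03], [2.1, 1.5, 13.3, 0.03], [2.1, 1.5, 13.3, 0.03], [2.1, 1.5, 13.3, 0.03]]
```

Emit:
step_arm([
  [50, 0, 0, 0],
  [50, 0, 0, 0],
  [50, 0, 0, 0],
  [0, 0, 0, 0],
  [0, 0, 0, 0],
])

```text
time: 8.0
tool_pos: [0.5817, 0.0367, 0.1081]
tool_rot: [0.006, 0.996, 0.086, 0.013]
contact_force: [0.3, -0.0, -0.0]
gripper_width: 1.0
```

Emit:
step_arm([
  [-15, 1, 0, 0],
  [-15, 1, 0, 0],
  [-15, 1, 0, 0],
  [-15, 1, 0, 0],
  [-15, 1, 0, 0],
  [-15, 1, 0, 0],
  [-15, 1, 0, 0],
  [-15, 1, 0, 0],
])

```text
time: 8.8
tool_pos: [0.456, 0.0066, 0.1078]
tool_rot: [0.008, 0.996, 0.085, 0.018]
contact_force: [0.3, 0.1, 0.3]
gripper_width: 0.999
```

```bash
python3 -c "
from h import *
st();plan([447.8,2.9,27],9.65,step=14)"
```

```text
t 8.8 p [456.    6.6 107.8] yaw 9.8 tilt_mrad [ 37.9 -12.2] F [0.3 0.1 0.3] w 0.999 q [-0.1448 -0.287   2.1366 -0.007   1.2527  1.2573] eff [  0.8 -19.7 -35.5  -0.   -0.2   0.1]
t 8.8 p [456.    6.6 107.8] yaw 9.8 F [0.3 0.1 0.3] w 0.999
[[-1.5, 0.4, 13.5, 0.02], [-1.5, 0.4, 13.5, 0.02], [-1.5, 0.4, 13.5, 0.02], [-1.5, 0.4, 13.5, 0.02], [-1.5, 0.4, 13.5, 0.02], [-1.5, 0.4, 13.5, 0.02]]
```

Emit:
step_arm([
  [0, 0, 0, 0],
])

```text
time: 8.9
tool_pos: [0.454, 0.0064, 0.1076]
tool_rot: [0.008, 0.996, 0.085, 0.019]
contact_force: [0.3, -0.7, 0.2]
gripper_width: 1.0
```

Emit:
step_arm([
  [50, 0, 0, 0],
])

```text
time: 9.0
tool_pos: [0.497, 0.015, 0.107]
tool_rot: [0.008, 0.996, 0.084, 0.016]
contact_force: [1.2, -1.5, 0.2]
gripper_width: 0.999
```

Emit:
step_arm([
  [0, 0, 0, 0],
])

```text
time: 9.1
tool_pos: [0.4996, 0.0152, 0.1058]
tool_rot: [0.007, 0.996, 0.084, 0.016]
contact_force: [-0.6, 0.3, 0.5]
gripper_width: 0.998
```

Emit:
step_arm([
  [0, 0, 0, 0],
])

```text
time: 9.2
tool_pos: [0.4994, 0.0154, 0.1051]
tool_rot: [0.007, 0.996, 0.084, 0.016]
contact_force: [0.2, 1.0, 0.2]
gripper_width: 1.0
```

Emit:
step_arm([
  [-50, 0, 0, 0],
])

```text
time: 9.3
tool_pos: [0.4527, 0.0069, 0.1027]
tool_rot: [0.007, 0.996, 0.085, 0.015]
contact_force: [-2.0, -0.5, 1.9]
gripper_width: 1.0
```

Emit:
step_arm([
  [0, 0, 0, 0],
])

```text
time: 9.4
tool_pos: [0.4451, 0.0075, 0.0981]
tool_rot: [0.006, 0.996, 0.084, 0.01]
contact_force: [0.7, -0.1, -0.6]
gripper_width: 0.999
```

Emit:
step_arm([
  [0, 0, -40, 0],
])

```text
time: 9.5
tool_pos: [0.4391, 0.0084, 0.1328]
tool_rot: [0.005, 0.996, 0.084, 0.005]
contact_force: [1.2, 0.1, 0.9]
gripper_width: 0.996
```

Emit:
step_arm([
  [0, 0, 0, 0],
])

```text
time: 9.6
tool_pos: [0.442, 0.0079, 0.1387]
tool_rot: [0.006, 0.996, 0.084, 0.011]
contact_force: [1.3, 0.6, 0.0]
gripper_width: 0.994
```

Emit:
step_arm([
  [0, 0, 40, 0],
])

```text
time: 9.7
tool_pos: [0.448, 0.0068, 0.1053]
tool_rot: [0.008, 0.996, 0.084, 0.019]
contact_force: [0.8, -0.0, -0.5]
gripper_width: 0.998
```

Emit:
step_arm([
  [0, 0, 0, 0],
])

```text
time: 9.8
tool_pos: [0.4448, 0.0072, 0.1017]
tool_rot: [0.007, 0.996, 0.084, 0.016]
contact_force: [-1.4, 0.3, -1.6]
gripper_width: 1.0
```

Emit:
step_arm([
  [0, 0, 0, 0],
])

```text
time: 9.9
tool_pos: [0.4457, 0.007, 0.1034]
tool_rot: [0.007, 0.996, 0.084, 0.017]
contact_force: [0.1, -0.3, 0.4]
gripper_width: 0.998
```

```bash
python3 -c "
from h import *
st()"
```

```text
t 9.9 p [445.7   7.  103.4] yaw 9.62 tilt_mrad [ 35.1 -11.9] F [ 0.1 -0.3  0.4] w 0.998 q [-0.1472 -0.3087  2.1613 -0.007   1.2526  1.2579] eff [  0.1 -20.1 -32.8  -0.   -0.1  -0. ]
```

Emit:
step_arm([
  [50, 0, 0, 0],
  [0, 0, 0, 0],
  [0, 0, 0, 0],
  [-50, 0, 0, 0],
  [0, 0, 0, 0],
])

```text
time: 10.4
tool_pos: [0.438, 0.0078, 0.0978]
tool_rot: [0.006, 0.996, 0.084, 0.008]
contact_force: [0.7, -0.3, -0.3]
gripper_width: 1.0
```

Emit:
step_arm([
  [0, 0, 0, 0],
])

```text
time: 10.5
tool_pos: [0.4381, 0.0076, 0.0993]
tool_rot: [0.006, 0.996, 0.084, 0.01]
contact_force: [0.7, 0.1, 1.2]
gripper_width: 1.002
```

Emit:
step_arm([
  [50, 0, 0, 0],
  [0, 0, 0, 0],
  [0, 0, 0, 0],
  [-50, 0, 0, 0],
  [0, 0, 0, 0],
])

```text
time: 11.0
tool_pos: [0.4325, 0.0082, 0.0948]
tool_rot: [0.005, 0.996, 0.084, 0.004]
contact_force: [-0.8, 0.0, -0.7]
gripper_width: 0.998
```

Emit:
step_arm([
  [0, 0, 0, 0],
])

```text
time: 11.1
tool_pos: [0.4331, 0.008, 0.0965]
tool_rot: [0.006, 0.996, 0.084, 0.007]
contact_force: [0.3, 0.4, 0.7]
gripper_width: 1.002
```

```bash
python3 -c "
from h import *
st()"
```

```text
t 11.1 p [433.1   8.   96.5] yaw 9.61 tilt_mrad [14.  -9.9] F [0.3 0.4 0.7] w 1.002 q [-0.1487 -0.3193  2.1815 -0.0081  1.2642  1.2569] eff [  0.1 -19.4 -32.3  -0.    0.   -0. ]
```

Emit:
step_arm([
  [50, 0, 0, 0],
  [0, 0, 0, 0],
  [0, 0, 0, 0],
  [-50, 0, 0, 0],
  [0, 0, 0, 0],
  [0, 0, 0, 0],
  [0, 0, 0, 0],
])

```text
time: 11.8
tool_pos: [0.4302, 0.0079, 0.096]
tool_rot: [0.005, 0.996, 0.084, 0.005]
contact_force: [0.7, 0.2, -0.1]
gripper_width: 1.002
```

```bash
python3 -c "
from h import *
st();plan([447.8,2.9,27],9.65,step=10)"
```

```text
t 11.8 p [430.2   7.9  96. ] yaw 9.59 tilt_mrad [11.7 -9.9] F [ 0.7  0.2 -0.1] w 1.002 q [-0.1495 -0.3254  2.187  -0.0085  1.2669  1.2565] eff [ -0.  -20.6 -34.1  -0.    0.   -0. ]
t 11.8 p [430.2   7.9  96. ] yaw 9.59 F [ 0.7  0.2 -0.1] w 1.002
[[2.1, 1.0, 8.6, -0.01], [2.1, 1.0, 8.6, -0.01], [2.1, 1.0, 8.6, -0.01], [2.1, 1.0, 8.6, -0.01], [2.1, 1.0, 8.6, -0.01], [2.1, 1.0, 8.6, -0.01], [2.1, 1.0, 8.6, -0.01], [2.1, 1.0, 8.6, -0.01]]
```

Emit:
step_arm([
  [8, 4, 0, 0],
  [8, 4, 2, 0],
  [0, 0, 10, 0],
  [0, 0, 10, 0],
  [0, 0, 10, 0],
  [0, 0, 10, 0],
  [0, 0, 10, 0],
  [0, 0, 10, 0],
])

```text
time: 12.6
tool_pos: [0.4553, 0.001, 0.0335]
tool_rot: [0.006, 0.996, 0.084, 0.009]
contact_force: [0.4, 0.9, -0.3]
gripper_width: 1.002
```

```bash
python3 -c "
from h import *
st();plan([447.8,2.9,27],9.65,step=10)"
```

```text
t 12.6 p [455.3   1.   33.5] yaw 9.61 tilt_mrad [ 19.8 -11.1] F [ 0.4  0.9 -0.3] w 1.002 q [-0.1567 -0.1591  2.1694 -0.0088  1.1101  1.2503] eff [  0.  -25.8 -31.9  -0.    0.1  -0. ]
t 12.6 p [455.3   1.   33.5] yaw 9.61 F [ 0.4  0.9 -0.3] w 1.002
[[-3.5, -1.6, 3.2, -0.02], [-3.5, -1.6, 3.2, -0.02]]
```

Emit:
step_arm([
  [-3.5, -1.5, 3, 0],
  [-3.5, -1.5, 3, 0],
  [0, 0, 0, 0],
])

```text
time: 12.9
tool_pos: [0.4452, 0.0032, 0.024]
tool_rot: [0.006, 0.996, 0.084, 0.007]
contact_force: [0.2, 0.3, -0.1]
gripper_width: 1.001
```

Emit:
step_arm([
  [0, 0, 0, 0],
  [0, 0, 0, 0],
  [0, 0, 0, 0],
  [0, 0, 0, 0],
  [0, 0, 0, 0],
  [0, 0, 0, 0],
], claw=55)

```text
time: 13.5
tool_pos: [0.4456, 0.003, 0.025]
tool_rot: [0.006, 0.996, 0.084, 0.008]
contact_force: [0.4, 0.1, -1.3]
gripper_width: 0.691
```

```bash
python3 -c "
from h import *
st()"
```

```text
t 13.5 p [445.6   3.   25. ] yaw 9.62 tilt_mrad [ 16.6 -10.9] F [ 0.4  0.1 -1.3] w 0.691 q [-0.1552 -0.1673  2.1932 -0.0092  1.0977  1.2518] eff [  0.1 -24.6 -32.   -0.   -0.1   0. ]
```

Emit:
step_arm([
  [0, 0, -10, 0],
  [0, 0, -15, 0],
  [0, 0, -15, 0],
  [0, 0, -15, 0],
  [0, 0, -15, 0],
  [0, 0, -10, 0],
  [0, 0, 0, 0],
  [0, 0, 0, 0],
], claw=30)

```text
time: 14.3
tool_pos: [0.4425, 0.0044, 0.1093]
tool_rot: [0.006, 0.996, 0.084, 0.006]
contact_force: [-0.7, 1.0, -2.9]
gripper_width: 0.696
```

```bash
python3 -c "
from h import *
st();plan([650,109,105],59,step=17)"
```

```text
t 14.3 p [442.5   4.4 109.3] yaw 9.63 tilt_mrad [ 13.4 -10.2] F [-0.7  1.  -2.9] w 0.696 q [-0.1534 -0.3086  2.1505 -0.0084  1.2849  1.2517] eff [ -0.  -23.3 -37.2  -0.   -0.1   0. ]
t 14.3 p [442.5   4.4 109.3] yaw 9.63 F [-0.7  1.  -2.9] w 0.696
[[15.9, -4.9, 0.3, -3.53], [16.1, -3.9, 0.3, -3.53], [16.3, -2.9, 0.3, -3.53], [16.5, -1.9, 0.3, -3.53], [16.6, -0.9, 0.3, -3.53], [16.6, 0.1, 0.3, -3.53], [16.6, 1.2, 0.3, -3.53], [16.5, 2.2, 0.3, -3.53]]
[[16.3, 3.2, 0.3, -3.53], [16.1, 4.2, 0.3, -3.53], [15.8, 5.2, 0.3, -3.53], [15.4, 6.1, 0.3, -3.53], [15.0, 7.1, 0.3, -3.53], [14.6, 8.0, 0.3, -3.53]]
```

Emit:
step_arm([
  [16, -5, 0, -3.5],
  [16, -4, 0, -3.5],
  [16, -3, 0, -3.5],
  [16.5, -2, 0, -3.5],
  [16.5, -1, 0, -3.5],
  [16.5, 0, 0, -3.5],
  [16.5, 1, 0, -3.5],
  [16.5, 2, 0, -3.5],
])

```text
time: 15.1
tool_pos: [0.5571, 0.0674, 0.0994]
tool_rot: [0.004, 0.944, 0.331, -0.003]
contact_force: [0.1, 0.1, -3.0]
gripper_width: 0.694
```

```bash
python3 -c "
from h import *
st();plan([645,100,105],59,step=17,turn=4)"
```

```text
t 15.1 p [557.1  67.4  99.4] yaw 38.64 tilt_mrad [-3.4 -9.9] F [ 0.1  0.1 -3. ] w 0.694 q [-0.0072  0.0237  1.8721 -0.0104  1.2492  0.8924] eff [ -0.6 -38.3 -34.2  -0.   -0.    0.4]
t 15.1 p [557.1  67.4  99.4] yaw 38.64 F [ 0.1  0.1 -3. ] w 0.694
[[14.8, 4.9, -0.9, -3.39], [14.5, 5.8, -0.9, -3.39], [14.2, 6.6, -0.9, -3.39], [13.7, 7.5, -0.9, -3.39], [13.3, 8.3, -0.9, -3.39], [12.8, 9.0, -0.9, -3.39]]
```

Emit:
step_arm([
  [15, 5, -1.5, -3.4],
  [14.5, 6, -1.5, -3.4],
  [14, 6.5, -1.5, -3.4],
  [13.5, 7.5, -1.5, -3.4],
  [13, 8, -1.5, -3.4],
  [10, 7, -1.5, -3.4],
  [0, 0, 0, 0],
  [0, 0, 0, 0],
])

```text
time: 15.9
tool_pos: [0.6394, 0.1011, 0.094]
tool_rot: [-0.001, 0.866, 0.499, -0.013]
contact_force: [-0.7, 0.2, -3.0]
gripper_width: 0.695
```

```bash
cat >> h.py <<'E'
n=np.array([np.cos(np.radians(58.96)),np.sin(np.radians(58.96)),0]);t=np.array([-n[1],n[0],0])
def nt():
    p,M,y,s=pose();F=np.array(s['contact_force']);q=s['ft_torque']
    print('t %.2f  TCP n %.1f t %.1f z %.1f yaw %.2f | tilt n %.1f t %.1f | Fn %.1f Ft %.1f Fz %.1f w %.3f'%(s['time'],p@n,p@t,p[2],y,M[:,2]@n*1e3,M[:,2]@t*1e3,F@n,F@t,F[2],s['gripper_width']))
E
python3 - <<'E'
from h import *
nt()
s=pose()[3];im,d=grab_frame('wrist');save('w4',im);C=cloud('wrist',d,s)*1000;np.save('w4.npy',C);nt()
E
```

```text
t 15.90  TCP n 416.3 t -495.7 z 94.0 yaw 59.94 | tilt n -21.3 t 14.8 | Fn -0.2 Ft 0.7 Fz -3.0 w 0.695
t 15.95  TCP n 416.2 t -495.6 z 94.0 yaw 59.95 | tilt n -21.2 t 14.8 | Fn -0.1 Ft 0.2 Fz -3.5 w 0.696
```

View pics/w4.png

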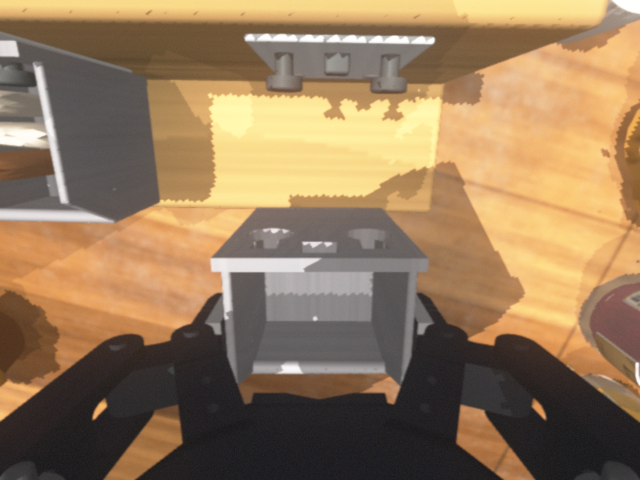

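```bash
cat >> h.py <<'E'
def fit(Q):
    for _ in range(4):
        c=Q.mean(0);v=np.linalg.svd(Q-c,full_matrices=False)[2][2];r=(Q-c)@v;Q=Q[abs(r)<2*r.std()+.1]
    return c,v,r.std()
def caddy(C):
    Q=C[222:256,245:395].reshape(-1,3);Q=Q[np.isfinite(Q).all(1)]
    c,v,s=fit(Q);v=v*np.sign(v@n)
    print('back face: yaw %.2f pitch(nz) %.1f mrad, c.n %.1f std %.2f N %d'%(np.degrees(np.arctan2(v[1],v[0])),v[2]*1e3,c@n,s,len(Q)))
    Q=C[255:275,205:435].reshape(-1,3);a=Q@n;zt=Q[:,2];z0=np.percentile(zt,95);T=Q[zt>z0-5]
    A=np.polyfit(T@t,T[:,2],1);print('rim: z at mid %.1f, roll slope %.1f mrad, t range'%(np.median(T[:,2]),A[0]*1e3),np.percentile(T@t,[1,99]).round(1),len(T))
E
python3 - <<'E'
from h import *
caddy(np.load('w4.npy'))
E
```

```text
back face: yaw 59.90 pitch(nz) -43.7 mrad, c.n 453.0 std 0.61 N 5100
rim: z at mid 143.6, roll slope 17.8 mrad, t range [-525.9 -467.2] 3680
```

Emit:
step_arm([
  [0, 0, -40, 0],
  [0, 0, 0, 0],
  [0, 0, 40, 0],
  [0, 0, 0, 0],
  [0, 0, 0, 0],
])

```text
time: 16.45
tool_pos: [0.6364, 0.0999, 0.0934]
tool_rot: [-0.002, 0.867, 0.498, -0.014]
contact_force: [0.0, 0.6, -2.1]
gripper_width: 0.697
```

Emit:
step_arm([
  [0, 0, -40, 0],
  [0, 0, 0, 0],
  [0, 0, 40, 0],
  [0, 0, 0, 0],
  [0, 0, 0, 0],
])

```text
time: 16.95
tool_pos: [0.6379, 0.0997, 0.0991]
tool_rot: [-0.0, 0.868, 0.497, -0.012]
contact_force: [0.6, -0.9, -1.5]
gripper_width: 0.699
```

```bash
python3 - <<'E'
from h import *
nt();st()
E
```

```text
t 16.95  TCP n 414.3 t -495.1 z 99.1 yaw 59.61 | tilt n -19.9 t 12.1 | Fn -0.5 Ft -1.0 Fz -1.5 w 0.699
t 16.95 p [637.9  99.7  99.1] yaw 59.61 tilt_mrad [-20.6 -10.8] F [ 0.6 -0.9 -1.5] w 0.699 q [ 0.0442  0.2244  1.6527 -0.0103  1.2855  0.5777] eff [  0.1 -42.9 -32.8  -0.    0.2  -0. ]
```

Emit:
step_arm([
  [-9.5, -11.5, 0, 0],
  [-9.5, -11.5, 0, 0],
  [-9.5, -11.5, 0, 0],
  [-9.5, -11.5, 0, 0],
  [-9.5, -11.5, 0, 0],
  [-9.5, -11.5, 0, 0],
  [-9.5, -11.5, 0, 0],
  [0, 0, 0, 0],
])

```text
time: 17.75
tool_pos: [0.5363, 0.0828, 0.1138]
tool_rot: [0.003, 0.868, 0.497, -0.006]
contact_force: [0.3, -1.7, -3.9]
gripper_width: 0.696
```

```bash
python3 - <<'E'
from h import *
st()
E
```

```text
t 17.75 p [536.3  82.8 113.8] yaw 59.57 tilt_mrad [ -7.5 -10.5] F [ 0.3 -1.7 -3.9] w 0.696 q [ 0.0213 -0.0344  1.9037 -0.0108  1.28    0.5556] eff [ -0.  -34.9 -35.8  -0.    0.1  -0. ]
```

Emit:
step_arm([
  [31, 37, 0, 0],
  [31, 37, 0, 0],
  [0, 0, 0, 0],
  [0, 0, 0, 0],
])

```text
time: 18.15
tool_pos: [0.6331, 0.0994, 0.1117]
tool_rot: [0.002, 0.868, 0.496, -0.007]
contact_force: [0.2, 0.0, -2.5]
gripper_width: 0.694
```

```bash
python3 - <<'E'
from h import *
nt();st()
E
```

```text
t 18.15  TCP n 411.6 t -491.2 z 111.7 yaw 59.54 | tilt n -14.3 t 3.5 | Fn 0.1 Ft -0.2 Fz -2.5 w 0.694
t 18.15 p [633.1  99.4 111.7] yaw 59.54 tilt_mrad [-10.4 -10.4] F [ 0.2  0.  -2.5] w 0.694 q [ 0.0441  0.1944  1.6647 -0.0103  1.2933  0.5787] eff [ -0.1 -44.1 -36.2  -0.   -0.    0. ]
```

Emit:
step_arm([
  [-9.5, -11.5, 0, 0],
  [-9.5, -11.5, 0, 0],
  [-9.5, -11.5, 0, 0],
  [-9.5, -11.5, 0, 0],
  [-9.5, -11.5, 0, 0],
  [-9.5, -11.5, 0, 0],
  [-9.5, -11.5, 0, 0],
  [0, 0, 0, 0],
])

```text
time: 18.95
tool_pos: [0.5275, 0.0823, 0.1202]
tool_rot: [0.005, 0.868, 0.496, -0.002]
contact_force: [0.8, -0.3, -2.8]
gripper_width: 0.696
```

Emit:
step_arm([
  [31, 37, 0, 0],
  [31, 37, 0, 0],
  [0, 0, 0, 0],
  [0, 0, 0, 0],
])

```text
time: 19.35
tool_pos: [0.6222, 0.0986, 0.1172]
tool_rot: [0.004, 0.868, 0.496, -0.004]
contact_force: [0.7, 0.2, -3.6]
gripper_width: 0.698
```

Emit:
step_arm([
  [-9.5, -11.5, 0, 0],
  [-9.5, -11.5, 0, 0],
  [-9.5, -11.5, 0, 0],
  [-9.5, -11.5, 0, 0],
  [-9.5, -11.5, 0, 0],
  [-9.5, -11.5, 0, 0],
  [-9.5, -11.5, 0, 0],
  [0, 0, 0, 0],
])

```text
time: 20.15
tool_pos: [0.5143, 0.0815, 0.1227]
tool_rot: [0.006, 0.868, 0.496, 0.001]
contact_force: [-0.5, 0.4, -1.9]
gripper_width: 0.695
```

Emit:
step_arm([
  [31, 37, 0, 0],
  [31, 37, 0, 0],
  [0, 0, 0, 0],
  [0, 0, 0, 0],
])

```text
time: 20.55
tool_pos: [0.6086, 0.0977, 0.12]
tool_rot: [0.005, 0.869, 0.495, -0.0]
contact_force: [-0.2, 0.5, -1.9]
gripper_width: 0.693
```

```bash
python3 - <<'E'
from h import *
nt();st()
E
```

```text
t 20.55  TCP n 397.5 t -471.1 z 120.0 yaw 59.39 | tilt n -5.5 t -9.1 | Fn 0.4 Ft 0.4 Fz -1.9 w 0.693
t 20.55 p [608.6  97.7 120. ] yaw 59.39 tilt_mrad [ 5.  -9.4] F [-0.2  0.5 -1.9] w 0.693 q [ 0.0429  0.1218  1.7313 -0.01    1.284   0.5799] eff [ -0.1 -41.1 -36.5  -0.   -0.1   0. ]
```

Emit:
step_arm([
  [-9.5, -11.5, 0, 0],
  [-9.5, -11.5, 0, 0],
  [-9.5, -11.5, 0, 0],
  [-9.5, -11.5, 0, 0],
  [-9.5, -11.5, 0, 0],
  [-9.5, -11.5, 0, 0],
  [-9.5, -11.5, 0, 0],
  [0, 0, 0, 0],
])

```text
time: 21.35
tool_pos: [0.5, 0.0806, 0.1237]
tool_rot: [0.008, 0.869, 0.495, 0.005]
contact_force: [0.2, 0.6, -2.3]
gripper_width: 0.699
```

Emit:
step_arm([
  [31, 37, 0, 0],
  [31, 37, 0, 0],
  [0, 0, 0, 0],
  [0, 0, 0, 0],
])

```text
time: 21.75
tool_pos: [0.5941, 0.0966, 0.1217]
tool_rot: [0.007, 0.869, 0.495, 0.003]
contact_force: [-0.5, -1.1, -3.6]
gripper_width: 0.698
```

Emit:
step_arm([
  [-9.5, -11.5, 0, 0],
  [-9.5, -11.5, 0, 0],
  [-9.5, -11.5, 0, 0],
  [-9.5, -11.5, 0, 0],
  [-9.5, -11.5, 0, 0],
  [-9.5, -11.5, 0, 0],
  [-9.5, -11.5, 0, 0],
  [0, 0, 0, 0],
])

```text
time: 22.55
tool_pos: [0.4852, 0.0797, 0.124]
tool_rot: [0.009, 0.869, 0.494, 0.008]
contact_force: [0.1, -0.1, -2.3]
gripper_width: 0.694
```

Emit:
step_arm([
  [31, 37, 0, 0],
  [31, 37, 0, 0],
  [0, 0, 0, 0],
  [0, 0, 0, 0],
])

```text
time: 22.95
tool_pos: [0.5794, 0.0956, 0.1228]
tool_rot: [0.009, 0.869, 0.494, 0.007]
contact_force: [0.8, 0.5, -3.1]
gripper_width: 0.696
```

```bash
python3 - <<'E'
from h import *
nt();st()
N,T=440,-500.5
g=N*n+T*t;plan([g[0],g[1],100],59,step=48)
E
```

```text
t 22.95  TCP n 380.7 t -447.2 z 122.8 yaw 59.24 | tilt n 3.8 t -22.4 | Fn 0.8 Ft -0.4 Fz -3.1 w 0.696
t 22.95 p [579.4  95.6 122.8] yaw 59.24 tilt_mrad [21.1 -8.2] F [ 0.8  0.5 -3.1] w 0.696 q [ 0.0412  0.0421  1.8109 -0.0095  1.2677  0.5809] eff [ -0.1 -37.7 -36.7  -0.   -0.1   0. ]
t 22.95 p [579.4  95.6 122.8] yaw 59.24 F [ 0.8  0.5 -3.1] w 0.696
[[29.5, 26.8, 11.4, 0.12], [29.6, 26.7, 11.4, 0.12]]
```

Emit:
step_arm([
  [27, 27, 8, 0.2],
  [27, 27, 8, 0],
  [0, 0, 0, 0],
  [0, 0, 0, 0],
])

```text
time: 23.35
tool_pos: [0.6531, 0.1143, 0.1068]
tool_rot: [0.008, 0.87, 0.492, 0.006]
contact_force: [-0.6, -0.3, -2.5]
gripper_width: 0.697
```

```bash
cat >> h.py <<'E'
def look(name):
    nt();s=pose()[3];im,d=grab_frame('wrist');save(name,im);C=cloud('wrist',d,s)*1000;np.save(name+'.npy',C);return im,C
E
python3 - <<'E'
from h import *
im,C=look('w5');caddy(C);st()
E
```

```text
t 23.35  TCP n 434.7 t -500.7 z 106.8 yaw 59.00 | tilt n 2.8 t -21.1 | Fn -0.6 Ft 0.3 Fz -2.5 w 0.697
back face: yaw 58.91 pitch(nz) -19.4 mrad, c.n 470.7 std 0.61 N 5100
rim: z at mid 157.2, roll slope -13.9 mrad, t range [-529.6 -470.8] 3690
t 23.4 p [652.9 114.2 106.8] yaw 59.0 tilt_mrad [19.9 -8.4] F [-0.4  0.1 -3. ] w 0.697 q [ 0.0651  0.2294  1.633  -0.0102  1.2599  0.6093] eff [  0.1 -46.4 -36.6  -0.   -0.    0. ]
```

View pics/w5.png

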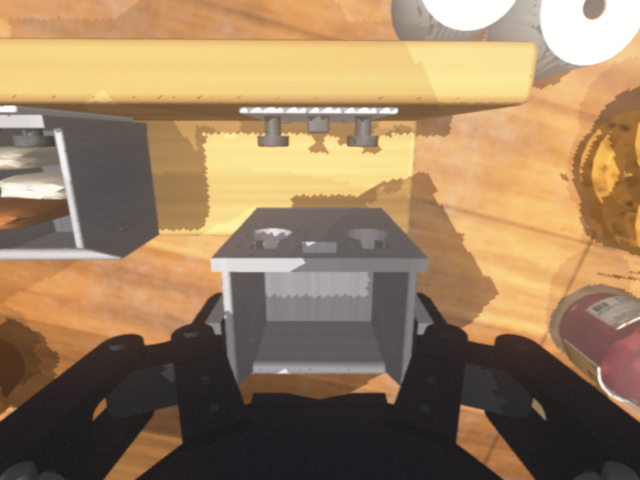

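```bash
python3 - <<'E'
from h import *
im=cv2.imread('pics/w5.png')
o=cv2.resize(im[95:270,205:435],None,fx=3.4,fy=3.4,interpolation=cv2.INTER_CUBIC);cv2.imwrite('pics/v6.png',o)
C=np.load('w5.npy')
Q=C[120:155,240:400].reshape(-1,3);Q=Q[np.isfinite(Q).all(1)];N=Q@n;T=Q@t
m=(N>496)&(N<505)&(Q[:,2]>80)
print('heads n',np.percentile(N[m],[2,50,98]));
for a,b in [(-501,-470),(-530,-501)]:
    k=m&(T>a)&(T<b);print('head t',np.percentile(T[k],[2,10,50,90,98]).round(1),'z max',np.percentile(Q[k,2],[50,90,98]).round(1),k.sum())
Q=C[100:120,240:400].reshape(-1,3);N=Q@n;T=Q@t;m=(abs(N-511.8)<2.5)&(Q[:,2]>110);print('strip top z',np.percentile(Q[m,2],[5,50,95]).round(1),'t',np.percentile(T[m],[1,99]).round(1))
E
```

```text
heads n [499.90728468 502.09211057 504.90892811]
head t [-498.3 -489.5 -484.7 -479.8 -478.1] z max [115.1 116.8 249.2] 453
head t [-522.7 -521.4 -516.8 -512.6 -511.8] z max [114.7 116.3 116.9] 411
strip top z [113.1 127.6 137. ] t [-525.7 -476.2]
```

View pics/v6.png

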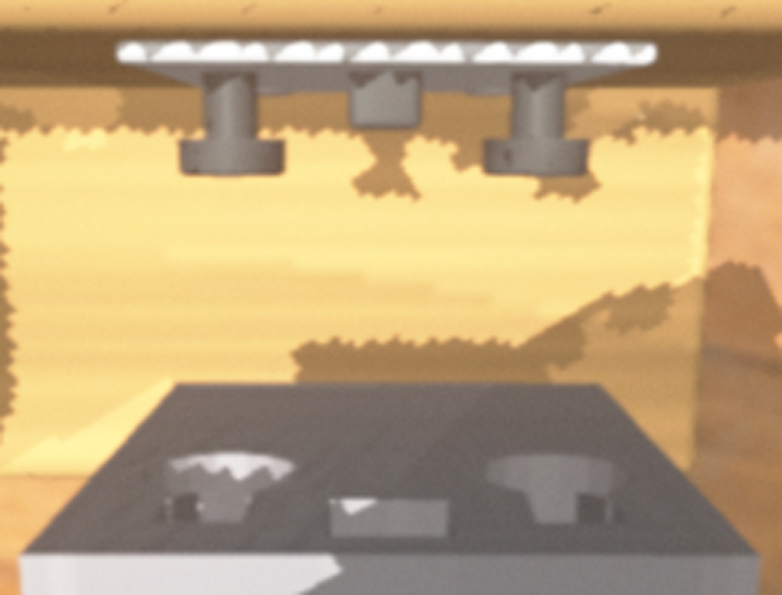

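Emit:
step_arm([
  [5, 0, 7, 0],
  [5, 0, 7, 0],
  [5, 0, 6, 0],
  [4, 0.5, 0, 0],
  [0, 0, 0, 0],
  [0, 0, 0, 0],
])

```text
time: 24.0
tool_pos: [0.662, 0.1314, 0.0875]
tool_rot: [0.009, 0.87, 0.492, 0.008]
contact_force: [-0.6, 0.2, -2.7]
gripper_width: 0.692
```

```bash
python3 - <<'E'
from h import *
nt();st()
E
```

```text
t 24.00  TCP n 453.9 t -499.5 z 87.5 yaw 59.00 | tilt n 4.4 t -23.1 | Fn -0.1 Ft 0.6 Fz -2.7 w 0.692
t 24.0 p [662.  131.4  87.5] yaw 59.0 tilt_mrad [22.1 -8.2] F [-0.6  0.2 -2.7] w 0.692 q [ 0.0899  0.2748  1.6137 -0.0107  1.2319  0.6345] eff [  0.1 -48.  -35.8  -0.   -0.1   0. ]
```

Emit:
step_arm([
  [3, 0.9, 0.7, 0],
  [3, 0.9, 0.7, 0],
  [0, 0, 0, 0],
])

```text
time: 24.3
tool_pos: [0.6674, 0.1358, 0.0868]
tool_rot: [0.009, 0.87, 0.492, 0.008]
contact_force: [0.1, -0.1, -2.4]
gripper_width: 0.696
```

```bash
python3 - <<'E'
from h import *
nt()
E
```

```text
t 24.30  TCP n 460.5 t -501.8 z 86.8 yaw 58.99 | tilt n 5.0 t -24.0 | Fn -0.0 Ft -0.1 Fz -2.4 w 0.696
```

Aligned; feel forward.

Emit:
step_arm([
  [2, -0.3, 0.5, 0],
  [2, 0, 0.3, 0],
])

```text
time: 24.5
tool_pos: [0.6696, 0.1394, 0.0861]
tool_rot: [0.009, 0.87, 0.492, 0.008]
contact_force: [-0.1, 0.1, -2.6]
gripper_width: 0.697
```

Emit:
step_arm([
  [1.5, 0, 0, 0],
  [1, 0, 0, 0],
])

```text
time: 24.7
tool_pos: [0.671, 0.1418, 0.0861]
tool_rot: [0.009, 0.87, 0.492, 0.008]
contact_force: [-0.3, -0.5, -3.3]
gripper_width: 0.698
```

```bash
python3 - <<'E'
from h import *
nt()
E
```

```text
t 24.70  TCP n 467.5 t -501.8 z 86.1 yaw 58.97 | tilt n 5.1 t -24.2 | Fn -0.6 Ft -0.0 Fz -3.3 w 0.698
```

Emit:
step_arm([
  [1, 0, 0, 0],
  [1, 0, 0, 0],
])

```text
time: 24.9
tool_pos: [0.6719, 0.1433, 0.0861]
tool_rot: [0.01, 0.87, 0.492, 0.008]
contact_force: [-1.9, -1.2, -1.4]
gripper_width: 0.696
```

Emit:
step_arm([
  [1, 0, 0, 0],
  [1, 0, 0, 0],
])

```text
time: 25.1
tool_pos: [0.6725, 0.1443, 0.0862]
tool_rot: [0.01, 0.87, 0.492, 0.007]
contact_force: [-1.8, -2.2, -2.1]
gripper_width: 0.694
```

```bash
python3 - <<'E'
from h import *
nt()
E
```

```text
t 25.10  TCP n 470.5 t -501.8 z 86.2 yaw 58.96 | tilt n 1.9 t -23.5 | Fn -2.8 Ft 0.4 Fz -2.1 w 0.694
```

Emit:
step_arm([
  [2, 0, 0, 0],
  [2, 0, 0, 0],
])

```text
time: 25.3
tool_pos: [0.6742, 0.1471, 0.0862]
tool_rot: [0.01, 0.871, 0.492, 0.006]
contact_force: [-3.2, -3.8, 0.0]
gripper_width: 0.692
```

Emit:
step_arm([
  [2, 0, 0, 0],
  [2, 0, 0, 0],
])

```text
time: 25.5
tool_pos: [0.6743, 0.1475, 0.0864]
tool_rot: [0.012, 0.87, 0.492, 0.001]
contact_force: [-9.8, -11.4, 3.8]
gripper_width: 0.693
```

```bash
python3 - <<'E'
from h import *
nt()
E
```

```text
t 25.50  TCP n 474.1 t -501.7 z 86.4 yaw 58.98 | tilt n -9.9 t -20.8 | Fn -14.8 Ft 2.5 Fz 3.8 w 0.693
```

Emit:
step_arm([
  [-0.5, 0, 1, 0],
  [0, 0, 2, 0],
])

```text
time: 25.7
tool_pos: [0.6742, 0.146, 0.0841]
tool_rot: [0.012, 0.87, 0.492, 0.0]
contact_force: [-2.7, -2.9, -0.7]
gripper_width: 0.694
```

```bash
python3 - <<'E'
from h import *
nt()
E
```

```text
t 25.70  TCP n 472.7 t -502.4 z 84.1 yaw 58.96 | tilt n -11.7 t -21.3 | Fn -3.8 Ft 0.8 Fz -0.7 w 0.694
```

Emit:
step_arm([
  [1.5, 0, 2, 0],
  [1, 0, 2, 0],
])

```text
time: 25.9
tool_pos: [0.6752, 0.1465, 0.0812]
tool_rot: [0.013, 0.87, 0.492, -0.002]
contact_force: [-10.9, -9.5, 12.4]
gripper_width: 0.693
```

```bash
python3 - <<'E'
from h import *
nt()
E
```

```text
t 25.90  TCP n 473.7 t -503.0 z 81.2 yaw 58.96 | tilt n -15.7 t -21.0 | Fn -13.8 Ft 4.4 Fz 12.4 w 0.693
```

Emit:
step_arm([
  [-1, -1.5, -1, 0],
  [0, -0.5, 0, 0],
])

```text
time: 26.1
tool_pos: [0.6735, 0.1457, 0.082]
tool_rot: [0.014, 0.871, 0.492, -0.002]
contact_force: [-1.3, -4.1, -0.5]
gripper_width: 0.694
```

```bash
python3 - <<'E'
from h import *
im,C=look('w7');caddy(C)
E
```

```text
t 26.10  TCP n 472.1 t -501.9 z 82.0 yaw 58.93 | tilt n -16.9 t -22.7 | Fn -4.2 Ft -1.0 Fz -0.5 w 0.694
back face: yaw 58.95 pitch(nz) -725.4 mrad, c.n 516.7 std 1.50 N 5100
rim: z at mid 131.8, roll slope -14.8 mrad, t range [-530.9 -472.1] 3685
```

View pics/w7.png

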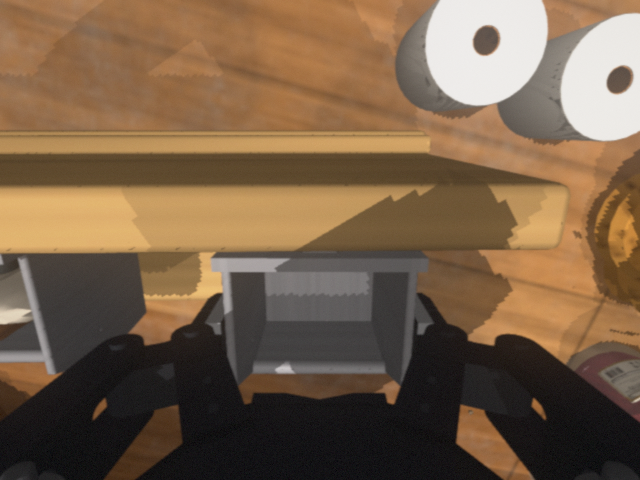

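Emit:
step_arm([
  [0.5, -0.6, 0.5, 0],
  [0.5, -0.3, 2, 0],
])

```text
time: 26.35
tool_pos: [0.674, 0.1469, 0.0801]
tool_rot: [0.015, 0.871, 0.492, -0.001]
contact_force: [-5.3, -6.4, 1.0]
gripper_width: 0.7
```

Emit:
step_arm([
  [0.5, -0.2, 2, 0],
])

```text
time: 26.45
tool_pos: [0.674, 0.1468, 0.0783]
tool_rot: [0.015, 0.87, 0.492, -0.002]
contact_force: [-4.3, -7.1, 2.9]
gripper_width: 0.697
```

```bash
python3 - <<'E'
from h import *
nt()
E
```

```text
t 26.45  TCP n 473.3 t -501.7 z 78.3 yaw 58.94 | tilt n -18.2 t -24.2 | Fn -8.3 Ft -0.0 Fz 2.9 w 0.697
```

Sliding well (78.3, past the slot entry).

Emit:
step_arm([
  [0, 0, 2, 0],
  [0, 0, 2, 0],
])

```text
time: 26.65
tool_pos: [0.6739, 0.1466, 0.0743]
tool_rot: [0.015, 0.87, 0.492, -0.002]
contact_force: [-2.8, -4.0, -1.0]
gripper_width: 0.694
```

```bash
python3 - <<'E'
from h import *
nt()
E
```

```text
t 26.65  TCP n 473.1 t -501.8 z 74.3 yaw 58.95 | tilt n -19.0 t -23.9 | Fn -4.8 Ft 0.4 Fz -1.0 w 0.694
```

Emit:
step_arm([
  [0.3, 0, 1.5, 0],
])

```text
time: 26.75
tool_pos: [0.6739, 0.1468, 0.0725]
tool_rot: [0.015, 0.87, 0.492, -0.003]
contact_force: [-3.6, -6.2, 3.2]
gripper_width: 0.694
```

Emit:
step_arm([
  [0.3, 0, 1.5, 0],
])

```text
time: 26.85
tool_pos: [0.674, 0.1468, 0.0721]
tool_rot: [0.015, 0.87, 0.492, -0.003]
contact_force: [-8.1, -7.8, 10.0]
gripper_width: 0.691
```

```bash
python3 - <<'E'
from h import *
nt()
E
```

```text
t 26.85  TCP n 473.3 t -501.8 z 72.1 yaw 58.98 | tilt n -20.5 t -23.2 | Fn -10.9 Ft 2.9 Fz 10.0 w 0.691
```

Emit:
step_arm([
  [-0.5, 0, 2, 0],
])

```text
time: 26.95
tool_pos: [0.674, 0.1467, 0.0721]
tool_rot: [0.015, 0.87, 0.492, -0.003]
contact_force: [-8.5, -4.3, 8.1]
gripper_width: 0.699
```

Emit:
step_arm([
  [-0.3, 0, 2, 0],
])

```text
time: 27.05
tool_pos: [0.6741, 0.1467, 0.0721]
tool_rot: [0.015, 0.87, 0.493, -0.003]
contact_force: [-8.5, -5.4, 8.4]
gripper_width: 0.695
```

```bash
python3 - <<'E'
from h import *
im,C=look('w8');caddy(C)
E
```

```text
t 27.05  TCP n 473.3 t -501.9 z 72.1 yaw 59.02 | tilt n -19.4 t -22.4 | Fn -9.0 Ft 4.5 Fz 8.4 w 0.695
back face: yaw 60.87 pitch(nz) -999.8 mrad, c.n 521.6 std 0.52 N 5100
rim: z at mid 137.5, roll slope 2.8 mrad, t range [-527.1 -475.6] 3586
```

Emit:
step_arm([
  [-0.3, -0.3, -1, 0],
  [0, 0, -1, 0],
])

```text
time: 27.3
tool_pos: [0.6733, 0.147, 0.0735]
tool_rot: [0.014, 0.87, 0.493, -0.003]
contact_force: [-0.8, -3.7, -4.9]
gripper_width: 0.697
```

Emit:
step_arm([
  [0, 0, -1, 0],
])

```text
time: 27.4
tool_pos: [0.6731, 0.1471, 0.0736]
tool_rot: [0.014, 0.87, 0.493, -0.003]
contact_force: [1.2, -4.2, -6.3]
gripper_width: 0.699
```

```bash
python3 - <<'E'
from h import *
nt()
E
```

```text
t 27.40  TCP n 473.1 t -500.9 z 73.6 yaw 59.03 | tilt n -19.5 t -21.7 | Fn -3.0 Ft -3.2 Fz -6.3 w 0.699
```

Emit:
step_arm([
  [0, 0, -1.5, 0],
])

```text
time: 27.5
tool_pos: [0.6729, 0.1472, 0.0738]
tool_rot: [0.014, 0.87, 0.493, -0.003]
contact_force: [2.2, -3.2, -9.0]
gripper_width: 0.696
```

Emit:
step_arm([
  [0.3, 0, 1.5, 0],
  [0, 0, 1.5, 0],
])

```text
time: 27.7
tool_pos: [0.673, 0.1473, 0.0723]
tool_rot: [0.014, 0.87, 0.493, -0.004]
contact_force: [-7.2, -4.6, 5.2]
gripper_width: 0.694
```

```bash
python3 - <<'E'
from h import *
nt()
E
```

```text
t 27.70  TCP n 473.2 t -500.7 z 72.3 yaw 59.04 | tilt n -20.6 t -20.3 | Fn -7.7 Ft 3.8 Fz 5.2 w 0.694
```

Emit:
step_arm([
  [0, 0, 1.2, 0],
])

```text
time: 27.8
tool_pos: [0.673, 0.1472, 0.0724]
tool_rot: [0.014, 0.87, 0.493, -0.004]
contact_force: [-5.2, -4.3, 1.9]
gripper_width: 0.699
```

Emit:
step_arm([
  [0, 0, 0, 0],
  [0, 0, 0, 0],
  [0, 0, 0, 0],
  [0, 0, 0, 0],
  [0, 0, 0, 0],
  [0, 0, 0, 0],
], claw=100)

```text
time: 28.4
tool_pos: [0.6765, 0.151, 0.0771]
tool_rot: [0.013, 0.87, 0.493, 0.001]
contact_force: [0.7, 0.4, 0.7]
gripper_width: 1.0
```

```bash
python3 - <<'E'
from h import *
nt()
E
```

```text
t 28.40  TCP n 478.2 t -501.8 z 77.1 yaw 59.12 | tilt n -10.8 t -24.6 | Fn 0.7 Ft -0.4 Fz 0.7 w 1.000
```

Emit:
step_arm([
  [-1, 0, -10, 0],
  [-1, 0, -15, 0],
  [0, 0, -15, 0],
  [0, 0, -15, 0],
  [0, 0, -15, 0],
  [0, 0, -15, 0],
  [0, 0, -15, 0],
  [0, 0, 0, 0],
])

```text
time: 29.2
tool_pos: [0.6752, 0.1517, 0.1899]
tool_rot: [0.014, 0.87, 0.493, 0.004]
contact_force: [0.0, -0.4, 0.2]
gripper_width: 0.999
```

```bash
python3 - <<'E'
from h import *
N,T=370,-480
nt();g=N*n+T*t;plan([g[0],g[1],180],30,step=22,turn=5)
E
```

```text
t 29.20  TCP n 478.2 t -500.3 z 189.9 yaw 59.11 | tilt n -6.8 t -29.3 | Fn -0.4 Ft -0.2 Fz 0.2 w 0.999
t 29.2 p [675.2 151.7 189.9] yaw 59.11 F [ 0.  -0.4  0.2] w 0.999
[[-18.0, -3.4, 1.7, 4.85], [-18.2, -1.9, 1.7, 4.85], [-18.3, -0.3, 1.7, 4.85], [-18.3, 1.2, 1.7, 4.85], [-18.1, 2.8, 1.7, 4.85], [-17.8, 4.3, 1.7, 4.85]]
```

```bash
python3 - <<'E'
from h import *
plan([598,86,185],-30,step=22,turn=7.5)
E
```

```text
t 29.2 p [675.2 151.7 189.9] yaw 59.11 F [ 0.  -0.4  0.2] w 0.999
[[-8.0, -2.7, 0.4, 7.43], [-8.3, -1.7, 0.4, 7.43], [-8.4, -0.6, 0.4, 7.43], [-8.4, 0.5, 0.4, 7.43], [-8.3, 1.6, 0.4, 7.43], [-8.0, 2.7, 0.4, 7.43], [-7.6, 3.7, 0.4, 7.43], [-7.1, 4.6, 0.4, 7.43]]
[[-6.4, 5.5, 0.4, 7.43], [-5.6, 6.3, 0.4, 7.43], [-4.8, 7.0, 0.4, 7.43], [-3.8, 7.5, 0.4, 7.43]]
```

Emit:
step_arm([
  [-8, -3, 0, 7.4],
  [-8, -2, 0, 7.4],
  [-8.5, -0.5, 0, 7.4],
  [-8.5, 0.5, 0, 7.4],
  [-8.5, 1.5, 0, 7.4],
  [-8, 3, 0, 7.4],
  [-7.5, 4, 0, 7.4],
  [-7, 4.5, 0, 7.4],
])

```text
time: 30.0
tool_pos: [0.6195, 0.1077, 0.187]
tool_rot: [0.01, 1.0, -0.021, 0.008]
contact_force: [-0.5, -0.2, -0.3]
gripper_width: 0.998
```

Emit:
step_arm([
  [-6.5, 5.5, 0, 7.4],
  [-5.5, 6.5, 0, 7.4],
  [-5, 7, 0, 7.4],
  [-4, 7.5, 0, 7.4],
  [0, 0, 10, 0],
  [0, 0, 10, 0],
  [0, 0, 0, 0],
  [0, 0, 0, 0],
])

```text
time: 30.8
tool_pos: [0.5887, 0.0854, 0.1603]
tool_rot: [0.009, 0.959, -0.284, 0.007]
contact_force: [-0.7, -0.5, 1.0]
gripper_width: 0.999
```

```bash
python3 - <<'E'
from h import *
im,C=look('w9');print(boxes_of('wrist','caddy')[:3],boxes_of('wrist','catch')[:2])
b=cv2.imread('pics/w9.png')
cv2.imwrite('pics/v9.png',np.hstack([cv2.resize(b,(400,300)),cv2.resize(b[110:290,20:260],(400,300),interpolation=cv2.INTER_CUBIC)]))
E
```

```text
t 30.80  TCP n 376.7 t -460.3 z 160.3 yaw -32.97 | tilt n -14.4 t -17.4 | Fn -0.8 Ft 0.4 Fz 1.0 w 0.999
[{'box': [50.1, 138.8, 170.2, 124.8], 'p': 0.8}] [{'box': [71.5, 190.1, 17.1, 19.1], 'p': 0.5}]
```

View pics/v9.png

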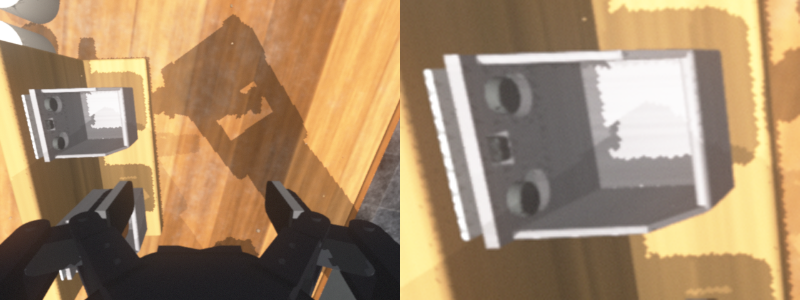

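```bash
python3 - <<'E'
from h import *
C=np.load('w9.npy');Q=C[130:275,25:110].reshape(-1,3);N=Q@n;T=Q@t
m=(N>506)&(N<511)&(Q[:,2]>115)&(Q[:,2]<132)
A=np.polyfit(T[m],Q[m,2],1);print('plate rim z',np.percentile(Q[m,2],[10,50,90]).round(1),'slope mrad',A[0]*1e3,'t',np.percentile(T[m],[1,99]).round(1),m.sum())
for c in ['scene','side']:
    im,d=grab_frame(c);D=cloud(c,d)
    for l in ['espresso_cup','muffin','jam_jar','honey_jar']:
        b=boxes_of(c,l)[:1]
        if b: print(c,l,b[0]['p'],b[0]['box'])
st();job_done()
E
```

```text
plate rim z [120.6 122.1 126.3] slope mrad -2.1356908618484147 t [-529.8 -471.6] 1609
scene espresso_cup 0.77 [340.7, 342.5, 41.1, 43.9]
scene muffin 0.58 [381.0, 282.7, 44.4, 43.0]
scene jam_jar 0.69 [260.6, 162.2, 31.3, 44.3]
scene honey_jar 0.7 [295.9, 157.6, 29.6, 38.0]
side espresso_cup 0.64 [394.1, 318.7, 36.8, 44.0]
side muffin 0.62 [386.5, 270.1, 43.9, 44.3]
side jam_jar 0.94 [194.5, 208.6, 29.3, 50.5]
side honey_jar 0.7 [224.1, 201.3, 32.5, 40.7]
t 31.45 p [588.9  85.3 161.3] yaw -33.06 tilt_mrad [  9.  -21.4] F [-0.1 -0.1 -0.6] w 0.997 q [ 0.029   0.0311  1.7544 -0.0222  1.3478  2.1816] eff [  0.  -37.1 -35.7  -0.1  -0.   -0. ]
the job is handed in; nothing more can be done
```

The caddy is hanging fully home on the right-hand mount with the catch out, and I handed the job in at 31.5 s with the gripper clear and touching nothing.

I found the mount about 2 mm off in y and 3 mm low with the wrist camera. The heads went into the keyholes with almost no force. I pressed the caddy back against the catch and slid it down about 14 mm to the stop.

**Last checks:**
- **Catch:** with the caddy still gripped, it rose only about 1.5 mm before holding against an upward pull (force reading 9 N, including the caddy's weight). It then went back down to the stop.
- **Seating:** the last picture shows both screw heads through the keyholes and the catch in the window. The back plate's top edge measured 122.1 mm high against about 122.8 expected, and level to about 2 mrad.
- **Bystanders:** the cup and the jars, and the muffin in the side view, show up in their first places. The networks' first scene-view hit for the muffin was a misidentification, so that view has no before-and-after comparison for it.

**What disagreed:**
- **Push force:** it went over your 5 to 10 N twice. It was about 15 N when the plate met the strip, and about 14 N back with 12 N up when it caught on the way into the slots. I backed off, shifted about 1 mm sideways, and it then slid freely.
- **Tool tilt:** the tool drifted 1 to 2 degrees out of vertical during the moves. I brought this down before hanging the caddy, but not to zero.

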